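# Fill the empty spring pockets of the handle board

### The job

Two of the four spring pockets on the plywood board are empty: load each with one of the brown brass-ferruled handles lying loose on the bench, brass end under the steel keeper against the red spring plunger and butt end snapped down inside the wooden step, so that it lies flat and fully home like the ones already there. Leave the handles already in their pockets alone, and do not disturb the black handle, the tools or the other things on the bench.

Things in the scene. Friction and masses are not known exactly. Their poses are not given: they have to be found in the camera images.
- board: plywood board 200 x 300 x 12 mm, fixed to the bench, with four equal sprung pockets side by side, 70 mm apart along its y; some hold handles, some are empty. Origin: on the bench under the middle of the row; x along the pockets, from the spring end (near the robot) to the butt end, z up.
- pocket_1 (a point): first pocket (all four are equal). Point: where the origin (underside middle) of a home handle lies, on a 24 mm wide padded floor 18 mm above the bench; axes as the board's. Lengths below and at the other pockets are in this frame. The floor ends at x = -38 mm; under the ferrule there is 6 mm more depth.
- pocket_2 (a point): second pocket. Spring end: a red plunger, 22 mm wide, z = 2 to 22 mm, face at x = -57 mm when empty and at -65 mm behind a home handle. It yields towards -x by up to 18 mm: about 4 N to start it, 7 N at home, 11 N fully back.
- pocket_3 (a point): third pocket. Keeper: a fixed steel bar over the spring end, x = -63 to -49 mm, underside at z = 29 mm, top at 35 mm, on posts 29 mm apart inside: the ferrule passes between them, the body does not. Butt end: a fixed wooden step, x = 65 to 73 mm, 14 mm high, with cheeks as high at x = 45 to 65 mm, 36 mm apart inside.
- pocket_4 (a point): fourth pocket. An empty gap (122 mm) is shorter than a handle, and a level handle above the step cannot pass under the keeper. Loading: ferrule first, nose tilted down 10 to 22 degrees, under the keeper, push the plunger back past home, lower the butt inside the step, let go; the spring pushes it home.
- handle_a: brown wooden handle, 130 mm long, 80 to 150 g, loose: body 105 x 30 x 26 mm (x, y, z) and at the -x end a brass ferrule, 20 mm across, 25 mm long, its axis 13 mm above the underside. Origin: underside, midway along the 130 mm; x runs from ferrule to butt, z up. It may be in a pocket already or lie spare on the bench.
- handle_a_nose (a point): centre of the ferrule's end face on handle_a, 65 mm from the handle's origin along its -x and 13 mm up
- handle_b: another such handle, exactly like handle_a; in a pocket already or spare
- handle_b_nose (a point): centre of the ferrule's end face on handle_b, 65 mm from the handle's origin along its -x and 13 mm up
- handle_c: another such handle, exactly like handle_a; in a pocket already or spare
- handle_c_nose (a point): centre of the ferrule's end face on handle_c, 65 mm from the handle's origin along its -x and 13 mm up
- handle_d: another such handle, exactly like handle_a; in a pocket already or spare
- handle_d_nose (a point): centre of the ferrule's end face on handle_d, 65 mm from the handle's origin along its -x and 13 mm up
- dark_handle: black wooden handle without ferrule, 120 x 30 x 26 mm, lying; a bystander, not to be moved
- mallet: hammer, lying; a bystander, not to be moved
- driver: screwdriver, lying; a bystander, not to be moved
- glue: white jar, 54 mm across, 85 mm tall; a bystander, not to be moved
- tin: metal tin, 80 mm across, 70 mm tall; a bystander, not to be moved
- offcut: pale wooden offcut 110 x 45 x 20 mm; a bystander, not to be moved
- stone: grey whetstone 150 x 50 x 25 mm; a bystander, not to be moved
Mind the look-alikes: they are no part of the job. What is shaped like the handle_d but turquoise is not meant.

How it is judged (in metres and radians):
At the end, for the whole second after the job is handed in: Both spare handles (handle_c, handle_d) lie at rest in pockets that were empty: origin within 7 mm of the pocket's point, ferrule at the spring end, lengthwise within 0.1 rad of the board's x, flat within 0.08 rad; the two handles that were already in pockets are within 7 mm of where they were (((distance between handle_c and pocket_1 below 0.007 m and x of handle_c_nose in the frame of pocket_1 below -0.055 m) or (distance between handle_c and pocket_2 below 0.007 m and x of handle_c_nose in the frame of pocket_2 below -0.055 m) or (distance between handle_c and pocket_3 below 0.007 m and x of handle_c_nose in the frame of pocket_3 below -0.055 m) or (distance between handle_c and pocket_4 below 0.007 m and x of handle_c_nose in the frame of pocket_4 below -0.055 m)) and angle between the x axis of each of handle_c, handle_d and the x axis of board, either way round below 0.1 rad and angle between each of handle_c, handle_d's own z axis and vertical below 0.08 rad and linear speed of each of handle_c, handle_d below 0.02 m/s and ((distance between handle_d and pocket_1 below 0.007 m and x of handle_d_nose in the frame of pocket_1 below -0.055 m) or (distance between handle_d and pocket_2 below 0.007 m and x of handle_d_nose in the frame of pocket_2 below -0.055 m) or (distance between handle_d and pocket_3 below 0.007 m and x of handle_d_nose in the frame of pocket_3 below -0.055 m) or (distance between handle_d and pocket_4 below 0.007 m and x of handle_d_nose in the frame of pocket_4 below -0.055 m)) and distance of each of handle_a, handle_b from where it was at the start of the episode below 0.007 m); the robot touches nothing.
It fails at once if a handle that was already in a pocket is moved by more than 15 mm (distance of any of handle_a, handle_b from where it was at the start of the episode above 0.015 m).
It fails at once if a bystander is moved by more than 30 mm (distance of any of dark_handle, mallet, driver, glue, tin, offcut, stone from where it was at the start of the episode above 0.03 m).
It also fails if it takes over 72 s, if anything falls off the work surface, if the arm or the gripper's body presses on something with over 40 N, if the wrist force passes 120 N, or if a joint passes its speed limit or range.

### The arm

A 6-joint arm with a two-finger parallel gripper is mounted at the origin on the work surface. World frame = base frame: x ahead of the robot, y to its left, z up, the work surface at z = 0. Lengths are in m, angles in degrees, forces in N, time in s.
With the tool pointing down it reaches from about 0.325 to 0.775 m from the base axis. Payload 9.3 kg.
Tool frame: the origin (TCP) lies midway between the tips of the shut fingers; the grasp point (between the pads) lies 19 mm behind it; z points along the fingers, y is the direction in which the jaws open and shut (so a half turn about z gives the same grasp; the last joint's range is limited). The gripper opens to 85 mm and grips with 20 to 120 N. Pads are 22 mm wide; open, the fingers measure 114 mm over their backs; the gripper's body (76 mm by 85 mm) begins 54 mm behind the grasp point. The pads swing forward as they close: fully open they stand 13 mm farther back than shut.
Start: joints at [-85.749, 14.817, 1.232, 76.415, 0, 81.257], TCP at [0.124, -0.536, 0.231] pointing down, gripper open.
Joint ranges: [-174.27, 174.27], [-52.1, 104.24], [-59.71, 78.15], [-110.17, 111.67], [-87.03, 83.33], [-180, 180]. Speed limits (degrees/s): [127.2, 127.2, 159.86, 180, 180, 180].

### API

Orientations are given as [roll, pitch, yaw] about the fixed x, y, z axes, in that order (R = Rz(yaw) Ry(pitch) Rx(roll)).
In Python, from rig import status, viewer, workorder gives the robot as it stands.
- The arm moves only by the shell command python3 -m creep 'ROWS' [FORCE]. ROWS is JSON, a list of rows, each a list of 7 numbers: the finger opening in m, from 0 to 0.0854, then the shift along the world's x, y, z in m, then the turn, a rotation vector about the world's x, y, z in degrees. A call has exactly 5 rows; each row shifts and turns the commanded pose from where the row before left it; what a row does not reach is not made up. A row lasts 1/8 s, in which the tool goes at most 62.5 mm and 10.7 degrees, less where a joint would pass 70% of its speed; a pose out of reach is approached as far as the arm can. A call with a gripper value outside its range is refused whole. The fingers move at their own pace and stop on an object; FORCE is the grip in N (left out, the last holds). Time passes only in rows, so rows that do not move let the fingers close, or fill a call up. It gives the time, the measured TCP pose, the force and the opening at its end, in the units of the state.
- status.sense(): the state, without advancing time (a new reading comes with each control period).
- viewer.get_image(name): name is "scene" or "side" or "wrist"; returns a dict with "color" (400x640x3 uint8, red, green, blue), "depth" (400x640 float32, m along the optical axis (not along the pixel's ray), 0 where there is no reading), "mtx" (3x3 intrinsics, pixels), "rvec" (rotation vector, rad) and "tvec" (3), from world to camera coordinates, as OpenCV has them. Camera axes: x right, y down, z forward; pixel columns grow to the right and rows downward; lengths in m; the calibration is good to about 2 mm. The wrist camera is an equidistant fisheye: a pixel r from the principal point sees the ray r / f radians off the axis. A picture is of the moment at which its call begins.
- workorder.finish_job(): hands the job in, once; it reports no verdict.
The state is a dict: "time_s": time; "joints": joint angles; "qd": joint speeds; "joint_torque": joint torques, N m; "tool_pos": TCP position; "eef_rot": TCP orientation; "force": force on the tool from outside, world axes, zero at the start; "ft_torque": the same for the moment, N m; "width": finger opening in m.
Only numpy, scipy, OpenCV 4.12 (cv2) and the standard library are available. Lean on these libraries where they do the work, as an engineer would, in place of code of your own. Each camera call takes 0.05 s, during which the arm holds its last target. There are 200 camera calls.

## Working session

There is one attempt and no reset: what is moved stays moved. The work goes in short steps, Python scripts to look and compute and a shell command to move; the robot and the scene stay as the last step left them, time stands still between calls to the robot, and variables do not carry over. Pictures are saved under pics/ and viewed, about 8 in all and at most 12, crops included, and the job is handed in when it is done.

```bash
mkdir -p pics; ls; python3 - <<'E'
from rig import status, viewer
import cv2,numpy as np,pickle
s=status.sense();print(s)
for n in("scene","side"):
    d=viewer.get_image(n);pickle.dump(d,open(f"{n}.pkl","wb"))
    cv2.imwrite(f"pics/{n}0.png",d["color"][...,::-1]);print(n,d["mtx"],d["rvec"],d["tvec"])
E
```

```text
pics
{'time_s': 0.0, 'joints': array([-8.57493143e+01,  1.48499107e+01,  1.18768585e+00,  7.64153623e+01,
        6.09198650e-04,  8.12583379e+01]), 'qd': array([-0.01453404,  0.15003778, -0.03638253, -0.00459126, -0.04696005,
       -0.03112079]), 'joint_torque': array([ 2.95536793e-04, -5.55645204e+01,  3.44527102e+01,  1.37923291e-02,
       -3.10689484e-04,  2.80300796e-06]), 'tool_pos': array([ 0.12364348, -0.53561814,  0.23066   ]), 'eef_rot': array([-1.79923407e+02, -1.23937735e-02,  1.29923391e+01]), 'force': array([ 0.00972854,  0.97680039, -0.3149993 ]), 'ft_torque': array([-0.05115137,  0.00163319, -0.00065046]), 'width': 0.08554078366948482}
scene [[373.37454744   0.         320.26053847]
 [  0.         373.37454744 198.45144649]
 [  0.           0.           1.        ]] [ 2.04307754  1.50603444 -0.54375367] [-0.16178024 -0.38378365  1.43793807]
side [[387.57600413   0.         319.31655444]
 [  0.         387.57600413 200.81482098]
 [  0.           0.           1.        ]] [ 0.27133433 -2.85761986  1.12588875] [0.54560658 0.13663701 1.30674606]
```

View pics/scene0.png

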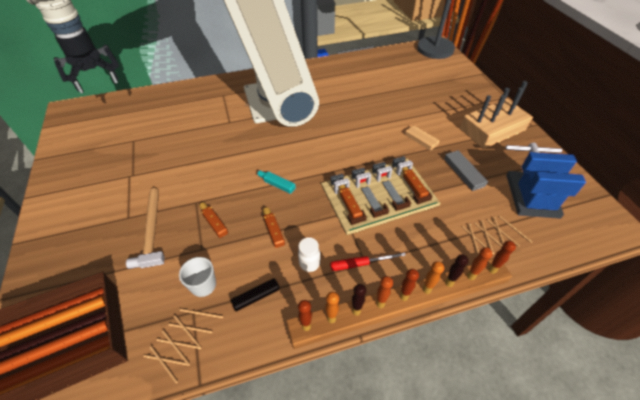

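View pics/side0.png

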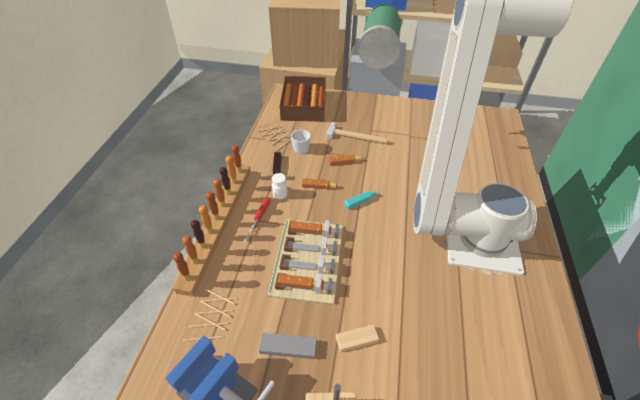

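The scene view shows two loose brown handles at about (213,220) and (273,227). The board is at (380,190), with handles in its outer pockets and the middle two empty. The turquoise look-alike is at (276,181). In the side view the loose handles are at (345,160) and (318,184), and the board is at (306,260).

```bash
cat > h.py <<'E'
import cv2,numpy as np,pickle
def cloud(d):
    K=d["mtx"];z=d["depth"];v,u=np.mgrid[:z.shape[0],:z.shape[1]]
    if d.get("fish"):
        pass
    P=np.stack([(u-K[0,2])/K[0,0]*z,(v-K[1,2])/K[1,1]*z,z],-1)
    R=cv2.Rodrigues(np.array(d["rvec"],float))[0]
    return (P-np.ravel(d["tvec"]))@R
def rays(d,uv,h,fish=False):
    """pixels uv onto plane z=h"""
    K=d["mtx"];R=cv2.Rodrigues(np.array(d["rvec"],float))[0];c=-R.T@np.ravel(d["tvec"])
    p=(np.asarray(uv,float)-K[:2,2])/[K[0,0],K[1,1]]
    if fish:
        r=np.linalg.norm(p,axis=1,keepdims=True);q=np.c_[p/np.maximum(r,1e-9)*np.sin(r),np.cos(r)]
    else: q=np.c_[p,np.ones(len(p))]
    w=q@R
    return c+w*((h-c[2])/w[:,2])[:,None]
def brown(d):
    hsv=cv2.cvtColor(d["color"],cv2.COLOR_RGB2HSV)
    return (hsv[...,0]<14)&(hsv[...,1]>165)&(hsv[...,2]>70)
E
python3 - <<'E'
from h import *
for n in("scene","side"):
    d=pickle.load(open(n+".pkl","rb"));W=cloud(d);m=brown(d)&(W[...,2]>.008)&(W[...,2]<.06)&(d["depth"]>0)
    k,l,st,c=cv2.connectedComponentsWithStats(m.astype(np.uint8))
    for i in range(1,k):
        if st[i,4]<25: continue
        P=W[l==i];top=P[P[:,2]>np.percentile(P[:,2],80)-.006]
        (x,y),(a,b),t=cv2.minAreaRect((top[:,:2]*1000).astype(np.float32))
        pts=top[:,:2];e=np.linalg.svd(pts-pts.mean(0),full_matrices=False)[2][0]
        print(n,c[i].round(),st[i,4],"ctr",round(x),round(y),"size",round(a),round(b),round(t),"axis",e.round(2),"z",np.percentile(P[:,2],[10,90]).round(3))
    big=cv2.resize(d["color"][130:250,190:450] if n=="scene" else d["color"][140:310,250:390],None,fx=3,fy=3,interpolation=cv2.INTER_CUBIC)
    cv2.imwrite(f"pics/{n}crop.png",big[...,::-1])
a=cv2.imread("pics/scenecrop.png");b=cv2.imread("pics/sidecrop.png");print(a.shape,b.shape)
E
```

```text
scene [452.   4.] 25 ctr -469 1010 size 10 18 50 axis [-0.48  0.88] z [0.016 0.049]
scene [497.   7.] 57 ctr -371 1217 size 17 87 30 axis [ 0.58 -0.81] z [0.013 0.054]
scene [465.   8.] 49 ctr -398 1041 size 24 16 77 axis [0.2  0.98] z [0.013 0.055]
scene [416. 185.] 357 ctr 580 286 size 102 29 5 axis [1.   0.07] z [0.032 0.046]
scene [351. 205.] 377 ctr 591 77 size 103 28 4 axis [1.   0.07] z [0.032 0.046]
scene [214. 222.] 368 ctr 526 -305 size 103 30 21 axis [0.94 0.35] z [0.017 0.028]
scene [274. 230.] 376 ctr 604 -150 size 104 30 5 axis [1.   0.08] z [0.02  0.028]
scene [349. 263.] 378 ctr 764 13 size 99 23 84 axis [-0.11 -0.99] z [0.015 0.026]
scene [486. 267.] 56 ctr 885 332 size 13 66 30 axis [ 0.49 -0.87] z [0.034 0.038]
scene [464. 273.] 52 ctr 884 268 size 10 66 29 axis [ 0.48 -0.88] z [0.034 0.037]
scene [501. 271.] 46 ctr 905 351 size 46 23 89 axis [ 0.24 -0.97] z [0.034 0.038]
scene [442. 278.] 58 ctr 881 206 size 14 58 29 axis [ 0.49 -0.87] z [0.035 0.038]
scene [ 51. 311.] 2142 ctr 695 -684 size 64 221 9 axis [ 0.15 -0.99] z [0.032 0.051]
scene [418. 287.] 79 ctr 884 
[... 771 characters left out ...]
 -0.99] z [0.016 0.056]
side [300.  94.] 97 ctr 777 -695 size 21 179 9 axis [-0.16  0.99] z [0.042 0.052]
side [294.  95.] 64 ctr 808 -691 size 19 162 8 axis [-0.15  0.99] z [0.034 0.041]
side [320.  96.] 76 ctr 685 -720 size 15 174 10 axis [-0.17  0.99] z [0.033 0.04 ]
side [340. 159.] 91 ctr 522 -300 size 100 23 19 axis [0.94 0.35] z [0.019 0.027]
side [315. 182.] 76 ctr 599 -147 size 98 22 7 axis [-0.99 -0.14] z [0.022 0.029]
side [262. 209.] 141 ctr 759 16 size 95 23 82 axis [0.12 0.99] z [0.018 0.027]
side [304. 225.] 123 ctr 588 79 size 99 26 6 axis [-1.   -0.08] z [0.041 0.046]
side [292. 280.] 202 ctr 579 291 size 91 26 2 axis [-1.   -0.08] z [0.04  0.046]
(360, 780, 3) (510, 420, 3)
```

View pics/scenecrop.png

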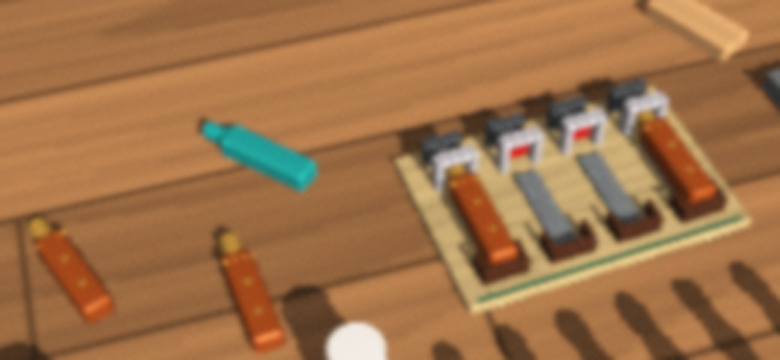

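The two empty pockets are the middle ones. All the handles have their ferrules toward the robot, and the board yaw is about 3°. I'll hover over the left spare and refine its pose with the wrist camera.

```bash
python3 -m creep '[[0.06,0.04,0.023,-0.009,0,0,0.75],[0.06,0.04,0.023,-0.009,0,0,0.75],[0.06,0.04,0.023,-0.009,0,0,0.75],[0.06,0.04,0.023,-0.009,0,0,0.75],[0.06,0.04,0.023,-0.009,0,0,0.75]]' 60
python3 -m creep '[[0.06,0.045,0.026,-0.009,0,0,0.9],[0.06,0.045,0.026,-0.009,0,0,0.9],[0.06,0.045,0.026,-0.009,0,0,0.9],[0.06,0.045,0.026,-0.009,0,0,0.9],[0.06,0,0,0,0,0,0]]'
cat > wr.py <<'E'
from rig import status, viewer
from h import *
import sys
def snap(name):
    d=viewer.get_image("wrist");pickle.dump(d,open("wrist.pkl","wb"));cv2.imwrite(f"pics/{name}.png",d["color"][...,::-1]);return d
if __name__=="__main__":
    s=status.sense();print(s["time_s"],s["tool_pos"].round(4),s["eef_rot"].round(2),s["force"].round(1),round(s["width"],4))
    d=snap(sys.argv[1]);R=cv2.Rodrigues(np.array(d["rvec"]))[0];print("cam",(-R.T@np.ravel(d["tvec"])).round(3),"axis",R[2].round(2),d["mtx"][0])
    m=brown(d);k,l,st,c=cv2.connectedComponentsWithStats(m.astype(np.uint8))
    h=float(sys.argv[2])
    for i in range(1,k):
        if st[i,4]<400: continue
        v,u=np.nonzero(l==i);ct=max(cv2.findContours((l==i).astype(np.uint8),0,1)[0],key=len)[:,0]
        P=rays(d,ct,h,True)[:,:2]*1000
        (x,y),(a,b),t=cv2.minAreaRect(P.astype(np.float32));print(c[i].round(),st[i,4],"ctr",round(x,1),round(y,1),"size",round(a),round(b),"ang",round(t,1))
E
python3 wr.py w1 0.026
```

```text
time_s: 0.72
tool_pos: [0.3248, -0.4199, 0.1858]
eef_rot: [-180.0, 0.0, 16.8]
force: [0.4, -0.7, 0.7]
width: 0.06
time_s: 1.35
tool_pos: [0.5057, -0.3145, 0.1488]
eef_rot: [-179.9, 0.0, 20.6]
force: [-0.0, 0.1, 0.8]
width: 0.0604
1.35 [ 0.5057 -0.3145  0.1488] [-1.7989e+02  4.0000e-02  2.0590e+01] [-0.   0.1  0.8] 0.0604
cam [ 0.568 -0.291  0.291] axis [-0.25 -0.09 -0.96] [309.70691629   0.         322.25587214]
[30. 29.] 746 ctr 573.9 99.9 size 81 35 ang 3.8
[191.  39.] 2199 ctr 597.8 -152.5 size 79 30 ang 5.1
[319. 165.] 3570 ctr 523.5 -304.3 size 102 29 ang 20.8
```

View pics/w1.png

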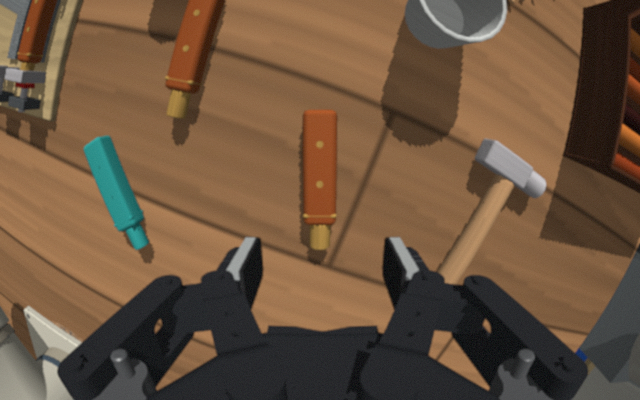

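The wrist view shows the left spare's body centred at about (319,165), with its ferrule at (320,237) toward the robot. It lies between the fingers and is well aligned (tool yaw 20.6°, handle 20.8°). Next I descend and grip.

```bash
python3 -m creep '[[0.06,0.007,0.0045,-0.04,0,0,0],[0.06,0.0068,0.0043,-0.04,0,0,0.2],[0.06,0,0,-0.035,0,0,0],[0.06,0,0,-0.015,0,0,0],[0.06,0,0,-0.004,0,0,0]]' 70
python3 -m creep '[[0.06,0,0,-0.008,0,0,0],[0.02,0,0,0,0,0,0],[0.02,0,0,0,0,0,0],[0.02,0,0,0,0,0,0],[0.02,0,0,0,0,0,0]]' 70
```

```text
time_s: 2.02
tool_pos: [0.5169, -0.3086, 0.0161]
eef_rot: [-180.0, 0.0, 20.5]
force: [0.3, 0.6, 0.5]
width: 0.0604
time_s: 2.65
tool_pos: [0.5179, -0.3084, 0.0093]
eef_rot: [179.9, -0.0, 20.6]
force: [-0.7, 1.0, 6.1]
width: 0.0283
```

```bash
python3 -m creep '[[0.05,0,0,0,0,0,0],[0.05,0,0,-0.005,0,0,0],[0.05,0,0,-0.003,0,0,0],[0.02,0,0,0,0,0,0],[0.02,0,0,0,0,0,0]]' 80
python3 -m creep '[[0.02,0,0,0,0,0,0],[0.02,0,0,0.01,0,0,0],[0.02,0,0,0.04,0,0,0],[0.02,0,0,0.05,0,0,0],[0.02,0,0,0.03,0,0,0]]'
python3 wr.py w2 0.15
```

```text
time_s: 3.28
tool_pos: [0.5175, -0.3081, 0.0003]
eef_rot: [180.0, 0.0, 20.5]
force: [0.4, 0.1, -1.7]
width: 0.0288
time_s: 3.9
tool_pos: [0.518, -0.3085, 0.1335]
eef_rot: [179.9, -0.1, 20.5]
force: [0.4, -0.9, -1.9]
width: 0.0288
3.9 [ 0.518  -0.3085  0.1335] [ 1.7985e+02 -9.0000e-02  2.0550e+01] [ 0.4 -0.9 -1.9] 0.0288
cam [ 0.58  -0.285  0.276] axis [-0.24 -0.09 -0.97] [309.70691629   0.         322.25587214]
[21. 33.] 931 ctr 579.2 -81.7 size 47 35 ang 4.4
[186.  46.] 2755 ctr 591.0 -217.8 size 44 15 ang 5.3
[322. 227.] 12776 ctr 527.8 -304.5 size 98 31 ang 20.4
```

View pics/w2.png

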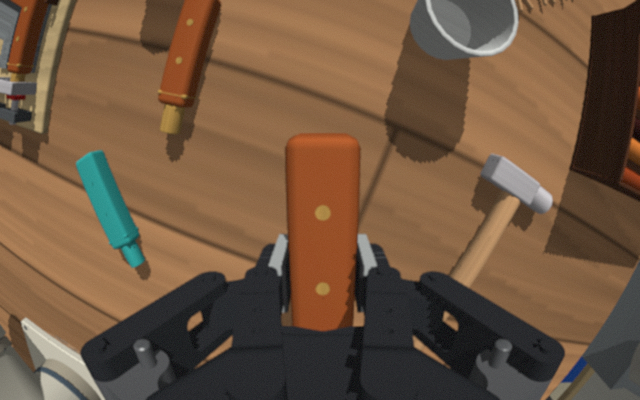

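The handle is held straight between the pads, with its butt edge at about (322,135). I'll carry it to a hover in front of the board and measure the two grey pocket floors.

```bash
python3 - <<'E'
from h import *
d=pickle.load(open("wrist.pkl","rb"));t=np.array([.518,-.3085])
P=rays(d,[[322,136],[322,133],[288,280],[358,280]],.1335+.026,True)[:,:2]-t
y=np.radians(20.5);print((P@np.array([[np.cos(y),-np.sin(y)],[np.sin(y),np.cos(y)]])*1000).round(1))
E
python3 -m creep '[[0.02,-0.01,0.049,0.009,0,0,-1.75],[0.02,-0.01,0.049,0.009,0,0,-1.75],[0.02,-0.01,0.049,0.009,0,0,-1.75],[0.02,-0.01,0.049,0.009,0,0,-1.75],[0.02,-0.01,0.049,0.009,0,0,-1.75]]'
python3 -m creep '[[0.02,-0.01,0.049,0.009,0,0,-1.75],[0.02,-0.01,0.049,0.009,0,0,-1.75],[0.02,-0.01,0.049,0.009,0,0,-1.75],[0.02,-0.01,0.049,0.009,0,0,-1.75],[0.02,-0.01,0.049,0.009,0,0,-1.75]]'
python3 -m creep '[[0.02,0,0,0,0,0,0],[0.02,0,0,0,0,0,0],[0.02,0,0,0,0,0,0],[0.02,0,0,0,0,0,0],[0.02,0,0,0,0,0,0]]'
python3 wr.py w3 0.044
```

```text
[[ 58.7   0.6]
 [ 59.8   0.6]
 [ -2.3  15.3]
 [ -2.3 -15.1]]
time_s: 4.58
tool_pos: [0.4669, -0.0617, 0.1761]
eef_rot: [180.0, -0.0, 11.7]
force: [1.3, 0.3, -1.8]
width: 0.0288
time_s: 5.2
tool_pos: [0.421, 0.1408, 0.2211]
eef_rot: [-178.0, 0.0, 6.4]
force: [1.1, 0.1, -2.3]
width: 0.0287
time_s: 5.82
tool_pos: [0.422, 0.1384, 0.2202]
eef_rot: [-178.1, 0.0, 6.0]
force: [-1.2, 0.3, -1.4]
width: 0.0288
5.825 [0.422  0.1384 0.2202] [-1.7807e+02  5.0000e-02  6.0500e+00] [-1.2  0.3 -1.4] 0.0288
cam [0.489 0.141 0.363] axis [-0.27  0.   -0.96] [309.70691629   0.         322.25587214]
[207.  36.] 1640 ctr 567.6 285.4 size 89 30 ang 5.4
[401.  38.] 2069 ctr 580.8 79.9 size 91 31 ang 3.6
[560.  72.] 1176 ctr 593.0 -129.9 size 97 38 ang 10.7
[322. 227.] 12751 ctr 346.4 136.9 size 247 78 ang 6.1
```

View pics/w3.png

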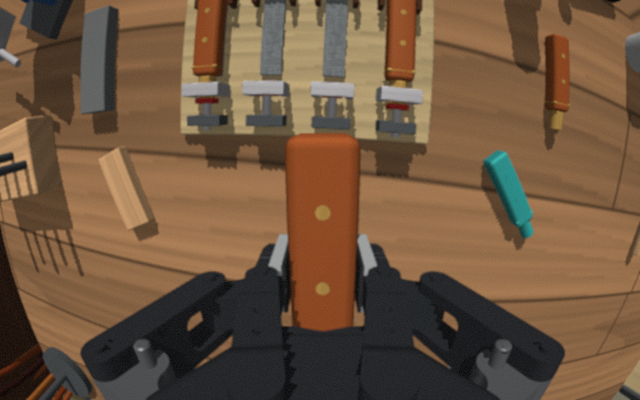

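The board is now at the top of the image. The keepers are at (206,90), (265,88), (333,90) and (401,96), and the grey empty floors are at (273,36) and (335,38). The commanded pose was not fully reached (roll −178°), so I'll check the joints and measure the floors and keepers.

```bash
cat > pk.py <<'E'
from h import *
import sys
d=pickle.load(open("wrist.pkl","rb"))
hsv=cv2.cvtColor(d["color"],cv2.COLOR_RGB2HSV)
def comps(m,h,lo,box):
    mm=np.zeros(m.shape,np.uint8);mm[box[1]:box[3],box[0]:box[2]]=m[box[1]:box[3],box[0]:box[2]]
    k,l,st,c=cv2.connectedComponentsWithStats(mm)
    for i in range(1,k):
        if st[i,4]<lo: continue
        ct=max(cv2.findContours((l==i).astype(np.uint8),0,1)[0],key=len)[:,0]
        P=rays(d,ct,h,True)[:,:2]*1000;(x,y),(a,b),t=cv2.minAreaRect(P.astype(np.float32))
        print(c[i].round(),st[i,4],"ctr",round(x,1),round(y,1),"size",round(a,1),round(b,1),"ang",round(t,1))
if __name__=="__main__":
    box=list(map(int,sys.argv[1:5]))
    print("keeper");comps((hsv[...,1]<40)&(hsv[...,2]>150),.053,80,box)
    print("pad");comps((hsv[...,1]<60)&(hsv[...,2]>70)&(hsv[...,2]<150),.018,200,box)
E
python3 pk.py 170 0 440 135; python3 -c "
from rig import status;print(status.sense()['joints'].round(1))"
```

```text
keeper
[262.  87.] 485 ctr 511.5 214.5 size 13.0 42.4 ang 5.7
[199.  88.] 395 ctr 507.1 284.4 size 12.2 40.8 ang 3.0
[332.  88.] 539 ctr 515.5 144.5 size 13.1 42.4 ang 3.0
[402.  94.] 505 ctr 519.5 75.2 size 13.1 42.6 ang 4.4
pad
[272.  38.] 1590 ctr 572.0 217.6 size 89.1 25.7 ang 4.0
[335.  39.] 1636 ctr 577.6 148.1 size 91.6 24.8 ang 4.0
[266. 110.] 715 ctr 493.7 217.3 size 49.6 51.7 ang 5.9
[331. 115.] 722 ctr 492.7 143.9 size 37.7 45.0 ang 3.2
[204. 118.] 453 ctr 471.9 291.6 size 31.1 38.8 ang 38.2
[397. 124.] 523 ctr 490.8 69.5 size 28.1 42.5 ang 8.1
[  6.    4.5 -13.3  72.2   1.9 179.9]
```

The yaw equals q1 − q6 + 180°, so joint 6 sits at its 180° limit. The pockets need the half-turned grasp. I'll set the handle on free bench in front of the board, turn the tool half round and regrip.

```bash
python3 -m creep '[[0.02,-0.026,-0.039,-0.03,0,0,0],[0.02,-0.026,-0.039,-0.03,0,0,0],[0.02,0,0,-0.05,-0.65,0,-0.7],[0.02,0,0,-0.05,-0.65,0,-0.7],[0.02,0,0,-0.03,-0.6,0,-0.7]]'
python3 -m creep '[[0.02,0,0,-0.01,0,0,0],[0.02,0,0,0,0,0,0],[0.02,0,0,0,0,0,0],[0.02,0,0,0,0,0,0],[0.02,0,0,0,0,0,0]]'
```

```text
time_s: 6.5
tool_pos: [0.369, 0.0605, 0.0286]
eef_rot: [-180.0, 0.3, 3.9]
force: [-0.3, -0.6, -1.6]
width: 0.0286
time_s: 7.12
tool_pos: [0.3703, 0.0607, 0.0208]
eef_rot: [-180.0, 0.1, 4.0]
force: [-0.1, 0.3, -1.6]
width: 0.0288
```

```bash
python3 -m creep '[[0.02,0,0,-0.014,0,0,0],[0.02,0,0,-0.005,0,0,0],[0.02,0,0,-0.001,0,0,0],[0.05,0,0,0,0,0,0],[0.05,0,0,0,0,0,0]]'
python3 -m creep '[[0.05,0,0,0.04,0,0,0],[0.05,0,0,0.04,0,0,0],[0.05,0,0,0.02,0,0,10],[0.05,0,0,0.02,0,0,10],[0.05,0,0,0.03,0,0,10]]'
python3 -m creep '[[0.05,0,0,0.01,0,0,10],[0.05,0,0,0,0,0,10],[0.05,0,0,0,0,0,10],[0.05,0,0,0,0,0,10],[0.05,0,0,0,0,0,10]]'
python3 -m creep '[[0.05,0,0,0,0,0,10],[0.05,0,0,0,0,0,10],[0.05,0,0,0,0,0,10],[0.05,0,0,0,0,0,10],[0.05,0,0,0,0,0,10]]'
python3 -m creep '[[0.05,0,0,0,0,0,10],[0.05,0,0,0,0,0,10],[0.05,0,0,0,0,0,10],[0.05,0,0,0,0,0,10],[0.05,0,0,0,0,0,10]]'
python3 wr.py w4 0.026
```

```text
time_s: 7.75
tool_pos: [0.3702, 0.0607, 0.0006]
eef_rot: [-180.0, 0.2, 4.0]
force: [0.2, 0.3, -0.7]
width: 0.0499
time_s: 8.38
tool_pos: [0.3695, 0.0607, 0.151]
eef_rot: [-179.9, 0.2, 34.3]
force: [0.8, 0.3, -0.1]
width: 0.0496
time_s: 9.0
tool_pos: [0.3699, 0.0607, 0.1605]
eef_rot: [-180.0, 0.2, 84.3]
force: [-0.1, 0.2, 0.5]
width: 0.05
time_s: 9.62
tool_pos: [0.3699, 0.0607, 0.1605]
eef_rot: [-180.0, 0.2, 134.3]
force: [0.6, -0.4, -0.4]
width: 0.0501
time_s: 10.25
tool_pos: [0.3699, 0.0607, 0.1606]
eef_rot: [-180.0, 0.2, -175.7]
force: [-0.3, -0.3, -0.2]
width: 0.0503
10.25 [0.3699 0.0607 0.1606] [-179.96    0.23 -175.68] [-0.3 -0.3 -0.2] 0.0503
cam [0.302 0.056 0.303] axis [ 0.27  0.02 -0.96] [309.70691629   0.         322.25587214]
[322. 196.] 2799 ctr 381.1 61.7 size 92 29 ang 4.3
```

View pics/w4.png

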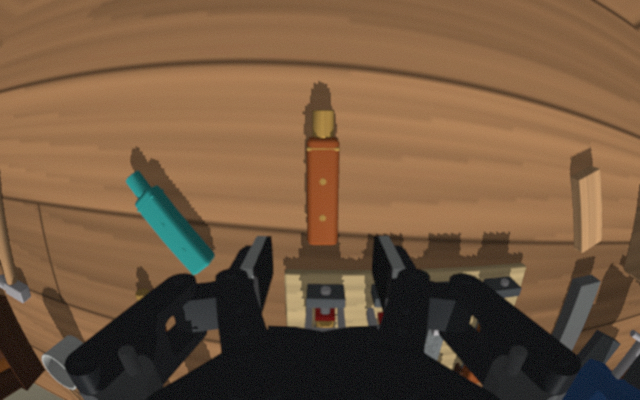

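The flipped view shows the handle at (322,190), centred under the jaws with its ferrule away from the board. Now I regrip it.

```bash
python3 -m creep '[[0.05,0,0,-0.05,0,0,0],[0.05,0,0,-0.05,0,0,0],[0.05,0,0,-0.04,0,0,0],[0.05,0,0,-0.015,0,0,0],[0.05,0,0,-0.004,0,0,0]]' 80
python3 -m creep '[[0.05,0,0,-0.001,0,0,0],[0.02,0,0,0,0,0,0],[0.02,0,0,0,0,0,0],[0.02,0,0,0,0,0,0],[0.02,0,0,0,0,0,0]]'
python3 -m creep '[[0.02,0,0,0.01,0,0,0],[0.02,0,0,0.04,0,0,0],[0.02,0.02,0.02,0.04,0,0,0],[0.02,0.04,0.02,0.02,0,0,0],[0.02,0.04,0.02,0,0,0,0]]'
```

```text
time_s: 10.92
tool_pos: [0.3694, 0.0607, 0.0007]
eef_rot: [-180.0, 0.1, -176.1]
force: [0.5, -0.4, 0.0]
width: 0.0501
time_s: 11.55
tool_pos: [0.3706, 0.0607, 0.0013]
eef_rot: [-179.9, 0.3, -176.0]
force: [-1.4, -0.2, 6.6]
width: 0.0286
time_s: 12.18
tool_pos: [0.472, 0.1215, 0.1134]
eef_rot: [-180.0, 0.5, -176.0]
force: [0.3, -1.1, -2.1]
width: 0.0285
```

```bash
python3 -m creep '[[0.02,0.03,0.006,0,0.18,-3,-0.1],[0.02,0.03,0.006,0,0.18,-3,-0.1],[0.02,0.03,0.006,-0.003,0.18,-3,-0.1],[0.02,0.03,0.006,-0.005,0.18,-3,-0.1],[0.02,0.03,0.006,-0.005,0.18,-3,-0.1]]'
python3 -m creep '[[0.02,0,0,0,0,0,0],[0.02,0,0,0,0,0,0],[0.02,0,0,0,0,0,0],[0.02,0,0,0,0,0,0],[0.02,0,0,0,0,0,0]]'
python3 wr.py w5 0.044;  python3 pk.py 150 100 500 400
```

```text
time_s: 12.8
tool_pos: [0.6207, 0.1509, 0.0981]
eef_rot: [-179.9, 15.3, -176.5]
force: [-0.3, -0.6, -0.9]
width: 0.0284
time_s: 13.42
tool_pos: [0.6198, 0.1506, 0.0975]
eef_rot: [-179.9, 15.2, -176.5]
force: [0.0, -0.5, -1.2]
width: 0.0288
13.425 [0.6198 0.1506 0.0975] [-179.87   15.23 -176.51] [ 0.  -0.5 -1.2] 0.0288
cam [0.518 0.145 0.218] axis [ 0.51  0.03 -0.86] [309.70691629   0.         322.25587214]
[208.  69.] 726 ctr 539.0 80.0 size 10 32 ang 5.2
[530.  84.] 486 ctr 527.3 277.5 size 9 38 ang 0.7
[217. 144.] 6190 ctr 590.9 82.9 size 94 33 ang 2.3
[517. 152.] 3994 ctr 579.0 281.7 size 93 38 ang 2.6
[ 28. 153.] 2243 ctr 594.4 -106.4 size 83 50 ang 5.9
[322. 178.] 1729 ctr 605.3 150.0 size 20 45 ang 3.6
[322. 258.] 8280 ctr 691.0 155.5 size 146 55 ang 3.6
[159. 283.] 739 ctr 717.0 8.4 size 30 57 ang 40.8
keeper
pad
[420. 147.] 3165 ctr 592.4 218.8 size 76.4 26.4 ang 3.7
[279. 254.] 398 ctr 695.4 116.9 size 12.7 47.4 ang 82.8
[366. 253.] 377 ctr 690.2 193.6 size 47.1 11.5 ang 16.7
```

View pics/w5.png

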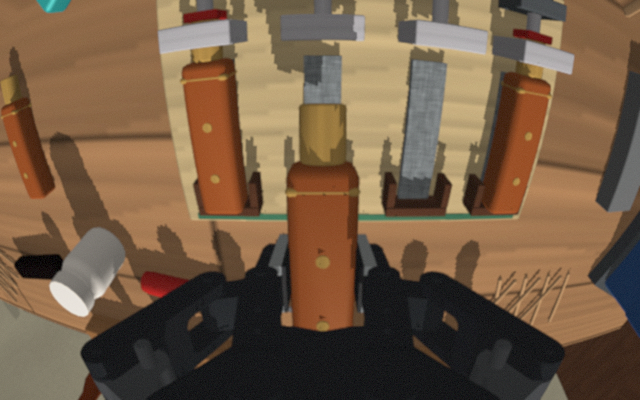

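```bash
python3 - <<'E'
from h import *
d=pickle.load(open("wrist.pkl","rb"))
f=lambda uv,z:(rays(d,uv,z,True)[:,:2]*1000).round(1).tolist()
print("pad3 front L,R; pad2 front L,R",f([[413,61],[446,62],[305,56],[340,57]],.018))
print("pad3 edges mid",f([[407,140],[439,140]],.018))
print("step3 front-face top / bottom",f([[418,202]],.032),f([[418,199]],.018))
print("butt handle1 top, handle4 top",f([[224,213],[505,212]],.042))
print("keeper2 aft-lower corners, keeper3",f([[281,38],[361,38],[399,44],[484,54]],.047))
print("keeper2 aft-top corners, keeper3",f([[283,16],[364,16],[405,22],[488,30]],.053))
# held nose: end-face? ferrule edges at nose height
y=np.radians(3.5);th=np.radians(15.2);T=np.array([619.8,150.6,97.5])
for hx,hz in((-65,13),(-40,13)):
    a,b=hx-5.6,hz-1.0;print("model pt",(T+[ (a*np.cos(th)-b*np.sin(th))*np.cos(y),(a*np.cos(th)-b*np.sin(th))*np.sin(y),a*np.sin(th)+b*np.cos(th)]).round(1))
print("nose L,R",f([[300,107],[346,107]],.0915),"band L,R",f([[287,192],[358,192]],.11))
E
```

```text
pad3 front L,R; pad2 front L,R [[530.1, 203.8], [527.1, 226.6], [533.5, 134.8], [532.8, 156.7]]
pad3 edges mid [[585.2, 208.0], [582.6, 231.9]]
step3 front-face top / bottom [[626.5, 220.9]] [[632.0, 226.0]]
butt handle1 top, handle4 top [[638.1, 82.8], [625.3, 292.4]]
keeper2 aft-lower corners, keeper3 [[521.7, 123.1], [519.2, 165.3], [519.9, 186.2], [516.3, 238.2]]
keeper2 aft-top corners, keeper3 [[509.8, 124.4], [507.2, 165.2], [507.5, 186.7], [502.0, 235.2]]
model pt [548.7 146.2  90.6]
model pt [572.7 147.7  97.1]
nose L,R [[549.2, 137.5], [548.0, 156.5]] band L,R [[579.4, 134.4], [577.6, 162.8]]
```

Pocket 2 comes out at about (571,148). The held nose at (323,107) lines up laterally with the pad to within 0.5 mm. Next I descend to just before the keeper.

```bash
python3 -m creep '[[0.02,-0.004,-0.0002,-0.015,0,0,0],[0.02,-0.004,-0.0002,-0.015,0,0,0],[0.02,-0.004,-0.0002,-0.015,0,0,0],[0.02,-0.0037,0,-0.010,0,0,0],[0.02,0,0,-0.003,0,0,0]]' 90
python3 -m creep '[[0.02,-0.004,-0.0002,-0.001,0,0,0],[0.02,-0.004,-0.0002,-0.001,0,0,0],[0.02,-0.004,-0.0002,-0.001,0,0,0],[0.02,-0.003,-0.0002,-0.001,0,0,0],[0.02,0,0,0,0,0,0]]'
python3 wr.py w6 0.044
```

```text
time_s: 14.1
tool_pos: [0.6038, 0.1501, 0.0387]
eef_rot: [-179.9, 15.2, -176.5]
force: [0.2, 0.5, -1.6]
width: 0.0286
time_s: 14.72
tool_pos: [0.589, 0.1493, 0.0354]
eef_rot: [-179.9, 15.2, -176.5]
force: [0.2, 0.3, -1.3]
width: 0.0286
14.725 [0.589  0.1493 0.0354] [-179.87   15.23 -176.5 ] [ 0.2  0.3 -1.3] 0.0286
cam [0.487 0.144 0.155] axis [ 0.51  0.03 -0.86] [309.70691629   0.         322.25587214]
[160.  84.] 772 ctr 505.3 80.9 size 7 28 ang 5.6
[587. 104.] 471 ctr 494.2 269.6 size 6 38 ang 0.2
[172. 157.] 1584 ctr 537.0 81.7 size 14 36 ang 12.6
[577. 165.] 769 ctr 525.6 273.7 size 46 12 ang 84.2
[187. 223.] 6422 ctr 576.6 83.5 size 78 36 ang 2.9
[322. 178.] 1712 ctr 542.9 146.8 size 13 29 ang 3.6
[553. 238.] 3994 ctr 578.2 280.4 size 92 39 ang 3.1
[ 10. 234.] 922 ctr 602.1 -80.1 size 36 75 ang 49.9
[322. 259.] 8303 ctr 598.6 150.4 size 95 35 ang 3.6
```

View pics/w6.png

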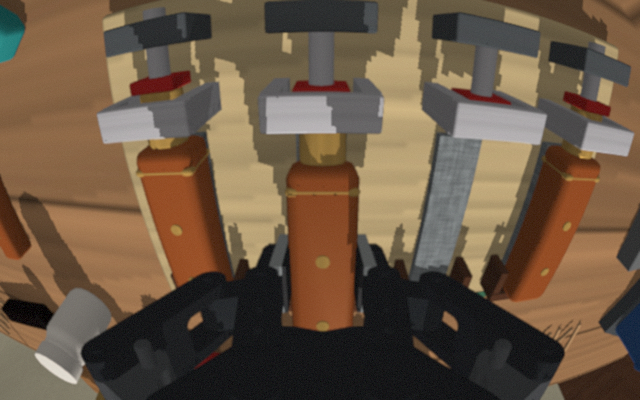

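The ferrule is now under the keeper of pocket 2, between the posts at (322,145), and nothing is touching yet. Next I push the plunger back.

```bash
python3 -m creep '[[0.02,-0.004,-0.0002,0,0,0,0],[0.02,-0.004,-0.0002,-0.001,0,0,0],[0.02,-0.004,-0.0003,0,0,0,0],[0.02,-0.002,-0.0001,0,0,0,0],[0.02,0,0,0,0,0,0]]' 100
```

```text
time_s: 15.4
tool_pos: [0.5771, 0.1486, 0.0355]
eef_rot: [-179.9, 15.5, -176.5]
force: [8.1, 0.0, -1.3]
width: 0.0285
```

```bash
python3 -m creep '[[0.02,-0.002,-0.0001,0,0,0,0],[0.02,-0.0015,-0.0001,-0.001,0,0,0],[0.02,0,0,0,0,0,0],[0.02,-0.0002,0,-0.003,-0.18,3,0],[0.02,-0.0002,0,-0.003,-0.18,3,0]]' 100
```

```text
time_s: 16.02
tool_pos: [0.5732, 0.1484, 0.0282]
eef_rot: [-179.9, 9.4, -176.5]
force: [9.6, -0.1, -6.0]
width: 0.0284
```

```bash
python3 -m creep '[[0.02,0,0,-0.0028,-0.14,2.35,0],[0.02,0,0,-0.0028,-0.14,2.35,0],[0.02,0,0,-0.0024,-0.14,2.35,0],[0.02,0,0,-0.002,-0.14,2.35,0],[0.02,0,0,0,0,0,0]]' 100
```

```text
time_s: 16.65
tool_pos: [0.5741, 0.1485, 0.0194]
eef_rot: [-179.9, 0.1, -176.5]
force: [4.1, -0.8, 11.9]
width: 0.0285
```

The handle is level and pressed on the floor. I'll release it with a modest opening and look from above.

```bash
python3 -m creep '[[0.045,0,0,0,0,0,0],[0.045,0,0,0,0,0,0],[0.045,0,0,0.02,0,0,0],[0.045,0,0,0.05,0,0,0],[0.045,-0.01,0,0.05,0,0,0]]'
python3 wr.py w7 0.044
```

```text
time_s: 17.27
tool_pos: [0.5608, 0.1482, 0.1379]
eef_rot: [-179.9, -0.3, -176.5]
force: [0.4, 0.5, 0.4]
width: 0.045
17.275 [0.5608 0.1482 0.1379] [-179.89   -0.31 -176.51] [0.4 0.5 0.4] 0.045
cam [0.495 0.145 0.281] axis [ 0.26  0.01 -0.97] [309.70691629   0.         322.25587214]
[322. 169.] 414 ctr 534.7 146.3 size 10 27 ang 3.6
[ 68. 211.] 1714 ctr 590.2 -118.7 size 95 43 ang 5.8
[239. 216.] 2644 ctr 585.9 81.4 size 85 31 ang 2.1
[322. 229.] 3442 ctr 587.9 149.9 size 92 29 ang 3.6
[474. 227.] 2536 ctr 579.6 286.2 size 93 31 ang 3.5
```

View pics/w7.png

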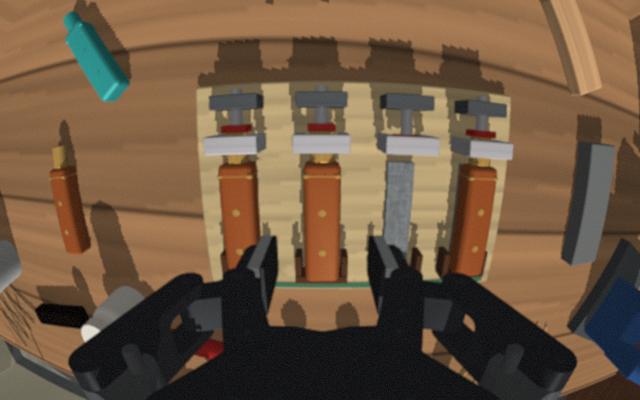

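Pocket 2 is loaded. Its handle at (322,220) lies like its neighbours, with the butt inside the step at (322,280) and the red plunger pushed back. Next is the second spare.

```bash
python3 -m creep '[[0.05,0.006,-0.05,0.003,0,0,0.3],[0.05,0.006,-0.05,0.003,0,0,0.3],[0.05,0.006,-0.05,0.003,0,0,0.3],[0.05,0.006,-0.05,0.003,0,0,0.3],[0.05,0.005,-0.05,0,0,0,0.3]]' 80
python3 -m creep '[[0.05,0.005,-0.048,0,0,0,0.3],[0.05,0,0,0,0,0,0],[0.05,0,0,0,0,0,0],[0.05,0,0,0,0,0,0],[0.05,0,0,0,0,0,0]]'
python3 wr.py w8 0.026
```

```text
time_s: 17.95
tool_pos: [0.59, -0.1032, 0.149]
eef_rot: [-179.9, -0.2, -175.0]
force: [0.4, 0.0, -0.6]
width: 0.0502
time_s: 18.58
tool_pos: [0.5953, -0.1485, 0.1495]
eef_rot: [-179.9, -0.2, -174.6]
force: [-0.1, -0.1, 0.3]
width: 0.0498
18.575 [ 0.5953 -0.1485  0.1495] [-179.9    -0.19 -174.62] [-0.1 -0.1  0.3] 0.0498
cam [ 0.529 -0.154  0.292] axis [ 0.26  0.02 -0.97] [309.70691629   0.         322.25587214]
[320. 192.] 3321 ctr 598.7 -150.1 size 103 28 ang 4.6
[540. 208.] 2011 ctr 590.8 86.5 size 112 43 ang 5.0
[581. 214.] 1297 ctr 592.4 163.0 size 100 48 ang 2.5
[634. 226.] 416 ctr 589.6 310.4 size 50 88 ang 86.1
```

View pics/w8.png

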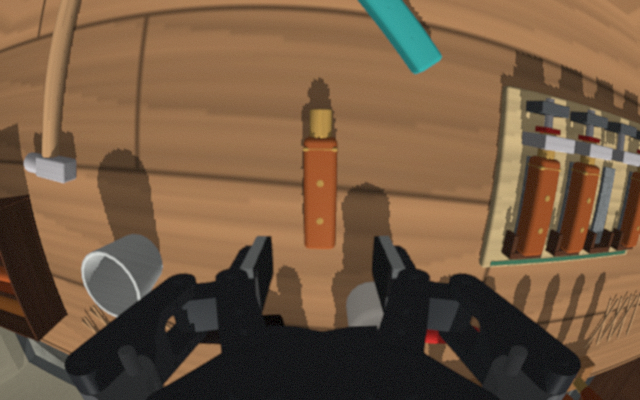

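The second spare is at (320,192), between the jaws. The glue jar shows at (365,305), close behind the right finger, so I'll check the clearance first.

```bash
python3 - <<'E'
from h import *
for n,(u,v) in(("scene",(308,254)),("side",(279,186))):
    d=pickle.load(open(n+".pkl","rb"));W=cloud(d)[v-25:v+25,u-20:u+20].reshape(-1,3)
    for lo,hi in((.04,.075),(.075,.1)):
        P=W[(W[:,2]>lo)&(W[:,2]<hi)];print(n,lo,len(P),(np.percentile(P[:,:2],[3,50,97],axis=0)*1000).round().tolist())
E
```

```text
scene 0.04 174 [[724.0, -109.0], [744.0, -89.0], [750.0, -61.0]]
scene 0.075 295 [[704.0, -105.0], [727.0, -84.0], [746.0, -63.0]]
side 0.04 112 [[695.0, -87.0], [714.0, -66.0], [744.0, -57.0]]
side 0.075 122 [[698.0, -105.0], [719.0, -81.0], [742.0, -61.0]]
```

The glue starts at x ≈ 0.695, so there's about 60 mm of clearance. I'll grip the spare.

```bash
python3 -m creep '[[0.05,-0.0036,-0.002,-0.05,0,0,-0.3],[0.05,0,0,-0.05,0,0,0],[0.05,0,0,-0.03,0,0,0],[0.05,0,0,-0.014,0,0,0],[0.05,0,0,-0.004,0,0,0]]' 80
python3 -m creep '[[0.05,0,0,-0.001,0,0,0],[0.02,0,0,0,0,0,0],[0.02,0,0,0,0,0,0],[0.02,0,0,0,0,0,0],[0.02,0,0,0,0,0,0]]'
python3 -m creep '[[0.02,0,0,0.01,0,0,0],[0.02,0,0,0.04,0,0,0],[0.02,0,0,0.05,0,0,0],[0.02,0,0,0.02,0,0,0],[0.02,0,0,0,0,0,0]]' 90
python3 wr.py w9 0.14;python3 - <<'E'
from h import *
d=pickle.load(open("wrist.pkl","rb"));hsv=cv2.cvtColor(d["color"],cv2.COLOR_RGB2HSV)
for c in(310,321,332):
    col=hsv[80:200,c];print(c,[(80+i,*map(int,col[i])) for i in range(0,120,6)])
E
```

```text
time_s: 19.25
tool_pos: [0.5919, -0.1514, 0.0012]
eef_rot: [-179.9, -0.2, -175.0]
force: [0.7, -1.0, 0.9]
width: 0.0497
time_s: 19.88
tool_pos: [0.5924, -0.152, 0.0016]
eef_rot: [-179.8, -0.1, -175.0]
force: [-0.6, 0.1, 6.4]
width: 0.0285
time_s: 20.5
tool_pos: [0.5925, -0.152, 0.1224]
eef_rot: [-179.8, -0.0, -175.0]
force: [0.2, 0.2, -2.1]
width: 0.0284
20.5 [ 0.5925 -0.152   0.1224] [-1.798e+02 -2.000e-02 -1.750e+02] [ 0.2  0.2 -2.1] 0.0284
cam [ 0.526 -0.157  0.265] axis [ 0.26  0.02 -0.96] [309.70691629   0.         322.25587214]
[559. 218.] 2068 ctr 560.1 -26.8 size 59 23 ang 1.1
[322. 182.] 1699 ctr 552.5 -155.2 size 12 29 ang 5.1
[599. 222.] 1325 ctr 560.8 11.7 size 53 26 ang 1.0
[319. 250.] 6277 ctr 594.2 -151.3 size 68 30 ang 5.1
310 [(80, 15, 131, 142), (86, 15, 124, 146), (92, 13, 122, 146), (98, 14, 124, 146), (104, 14, 128, 140), (110, 19, 145, 100), (116, 19, 140, 104), (122, 18, 141, 105), (128, 19, 148, 131), (134, 19, 148, 165), (140, 18, 147, 166), (146, 19, 149, 164), (152, 20, 149, 168), (158, 19, 151, 169), (164, 18, 149, 170), (170, 16, 162, 93), (176, 10, 194, 
[... 207 characters left out ...]
9, 111), (122, 19, 147, 111), (128, 19, 156, 108), (134, 20, 146, 110), (140, 19, 154, 182), (146, 20, 149, 186), (152, 19, 153, 185), (158, 19, 151, 181), (164, 19, 149, 185), (170, 18, 149, 183), (176, 11, 188, 92), (182, 11, 196, 133), (188, 10, 190, 154), (194, 11, 181, 159)]
332 [(80, 14, 128, 145), (86, 14, 122, 149), (92, 15, 126, 142), (98, 14, 123, 149), (104, 15, 128, 141), (110, 20, 150, 100), (116, 19, 151, 103), (122, 18, 152, 104), (128, 19, 145, 104), (134, 19, 151, 105), (140, 19, 150, 180), (146, 19, 150, 177), (152, 19, 148, 174), (158, 19, 152, 176), (164, 19, 151, 179), (170, 17, 166, 100), (176, 10, 185, 95), (182, 11, 192, 134), (188, 11, 185, 157), (194, 11, 185, 160)]
```

```bash
python3 -m creep '[[0.02,0.0027,0.047,0,0.115,-1.9,-0.19],[0.02,0.0027,0.047,0,0.115,-1.9,-0.19],[0.02,0.0027,0.047,0,0.115,-1.9,-0.19],[0.02,0.0027,0.047,0,0.115,-1.9,-0.19],[0.02,0.0027,0.047,0,0.115,-1.9,-0.19]]' 90
python3 -m creep '[[0.02,0.0027,0.046,0,0.115,-1.9,-0.19],[0.02,0.0027,0.046,0,0.115,-1.9,-0.19],[0.02,0.0027,0.046,0,0.115,-1.9,-0.19],[0.02,0,0,-0.012,0,0,0],[0.02,0,0,-0.012,0,0,0]]'
python3 -m creep '[[0.02,0,0,0,0,0,0],[0.02,0,0,0,0,0,0],[0.02,0,0,0,0,0,0],[0.02,0,0,0,0,0,0],[0.02,0,0,0,0,0,0]]'
python3 wr.py w10 0.044
```

```text
time_s: 21.18
tool_pos: [0.6042, 0.0848, 0.1185]
eef_rot: [-179.7, 9.2, -176.0]
force: [-0.1, -0.6, -2.3]
width: 0.0288
time_s: 21.8
tool_pos: [0.6123, 0.2211, 0.0942]
eef_rot: [-179.6, 14.9, -176.5]
force: [-0.4, -0.6, -1.1]
width: 0.0286
time_s: 22.42
tool_pos: [0.6134, 0.2212, 0.0965]
eef_rot: [-179.7, 15.0, -176.5]
force: [-0.6, -0.6, -1.8]
width: 0.0286
22.425 [0.6134 0.2212 0.0965] [-179.69   15.05 -176.52] [-0.6 -0.6 -1.8] 0.0286
cam [0.512 0.216 0.217] axis [ 0.51  0.03 -0.86] [309.70691629   0.         322.25587214]
[208.  73.] 747 ctr 534.8 150.7 size 10 32 ang 4.8
[436.  74.] 736 ctr 527.2 281.5 size 10 32 ang 0.3
[117.  86.] 563 ctr 538.8 84.7 size 9 39 ang 6.7
[217. 148.] 6168 ctr 586.3 153.1 size 93 35 ang 4.1
[428. 149.] 5740 ctr 578.9 285.3 size 93 33 ang 3.7
[132. 153.] 5044 ctr 590.0 87.6 size 94 40 ang 3.3
[322. 182.] 1701 ctr 600.8 220.7 size 21 44 ang 3.6
[322. 261.] 8019 ctr 684.7 225.2 size 142 55 ang 3.9
[130. 285.] 1397 ctr 724.2 41.8 size 98 36 ang 84.6
```

View pics/w10.png

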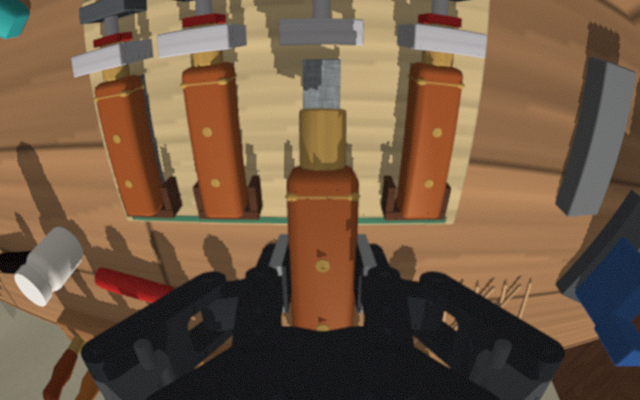

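The nose at (323,110) lines up with pocket 3's pad (305–340). The view matches the first insertion, so I'll run the same sequence.

```bash
python3 -m creep '[[0.02,-0.004,-0.0004,-0.015,0,0,0],[0.02,-0.004,-0.0004,-0.015,0,0,0],[0.02,-0.004,-0.0003,-0.015,0,0,0],[0.02,-0.0034,-0.0002,-0.010,0,0,0],[0.02,0,0,-0.0025,0,0,0]]' 100
python3 -m creep '[[0.02,-0.004,-0.0002,-0.001,0,0,0],[0.02,-0.004,-0.0002,-0.001,0,0,0],[0.02,-0.004,-0.0002,-0.001,0,0,0],[0.02,-0.003,-0.0002,-0.001,0,0,0],[0.02,0,0,0,0,0,0]]'
python3 -m creep '[[0.02,-0.004,-0.0002,0,0,0,0],[0.02,-0.004,-0.0002,-0.001,0,0,0],[0.02,-0.004,-0.0003,0,0,0,0],[0.02,-0.002,-0.0001,0,0,0,0],[0.02,0,0,0,0,0,0]]'
```

```text
time_s: 23.1
tool_pos: [0.5975, 0.22, 0.0383]
eef_rot: [-179.7, 15.0, -176.5]
force: [-0.7, -0.7, -1.0]
width: 0.0278
time_s: 23.72
tool_pos: [0.5826, 0.2192, 0.0348]
eef_rot: [-179.7, 15.0, -176.5]
force: [0.3, -0.2, -1.2]
width: 0.0286
time_s: 24.35
tool_pos: [0.5708, 0.2186, 0.0351]
eef_rot: [-179.7, 15.3, -176.5]
force: [8.0, 0.1, -1.0]
width: 0.028
```

The force is 8.0 N at the equivalent position, the same as the first time. I'll continue with the same rows.

```bash
python3 -m creep '[[0.02,-0.002,-0.0001,0,0,0,0],[0.02,-0.0015,-0.0001,-0.001,0,0,0],[0.02,0,0,0,0,0,0],[0.02,-0.0002,0,-0.003,-0.18,3,0],[0.02,-0.0002,0,-0.003,-0.18,3,0]]'
python3 -m creep '[[0.02,0,0,-0.0028,-0.14,2.3,0],[0.02,0,0,-0.0028,-0.14,2.3,0],[0.02,0,0,-0.0024,-0.14,2.3,0],[0.02,0,0,-0.0016,-0.14,2.3,0],[0.02,0,0,0,0,0,0]]'
```

```text
time_s: 24.98
tool_pos: [0.567, 0.2184, 0.0277]
eef_rot: [-179.7, 9.2, -176.5]
force: [8.6, 0.3, -6.8]
width: 0.0282
time_s: 25.6
tool_pos: [0.5681, 0.2185, 0.0197]
eef_rot: [-179.7, 0.1, -176.5]
force: [4.6, -0.5, 15.9]
width: 0.0278
```

```bash
python3 -m creep '[[0.045,0,0,0,0,0,0],[0.045,0,0,0,0,0,0],[0.045,0,0,0.02,0,0,0],[0.045,0,0,0.05,0,0,0],[0.045,-0.02,0,0.05,0,0,0]]'
python3 -m creep '[[0.045,-0.05,-0.01,0.03,0,0,0],[0.045,-0.04,-0.02,0.03,0,0,0],[0.045,0,0,0,0,0,0],[0.045,0,0,0,0,0,0],[0.045,0,0,0,0,0,0]]'
python3 wr.py w11 0.044; python3 - <<'E'
from rig import viewer
from h import *
for n in("scene","side"):
    d=viewer.get_image(n);W=cloud(d);m=brown(d)&(W[...,2]>.03)&(W[...,2]<.06)
    m[:, :]&=(W[...,0]>.5)&(W[...,0]<.68)&(W[...,1]>0)&(W[...,1]<.35)
    k,l,st,c=cv2.connectedComponentsWithStats(m.astype(np.uint8))
    for i in range(1,k):
        if st[i,4]<50: continue
        P=W[l==i];top=P[P[:,2]>.038];A=np.c_[top[:,:2]-top[:,:2].mean(0),np.ones(len(top))];g=np.linalg.lstsq(A,top[:,2],rcond=None)[0]
        (x,y),(a,b),t=cv2.minAreaRect((top[:,:2]*1000).astype(np.float32));print(n,"ctr",round(x),round(y),round(a),round(b),round(t),"z",g[2].round(4),"slope",g[:2].round(3))
E
```

```text
time_s: 26.22
tool_pos: [0.5448, 0.218, 0.1376]
eef_rot: [-179.7, -0.3, -176.5]
force: [0.5, 0.3, -0.1]
width: 0.045
time_s: 26.85
tool_pos: [0.4553, 0.1883, 0.1961]
eef_rot: [-179.7, -0.3, -176.5]
force: [-0.8, 0.8, -1.1]
width: 0.045
26.85 [0.4553 0.1883 0.1961] [-179.68   -0.3  -176.5 ] [-0.8  0.8 -1.1] 0.045
cam [0.389 0.185 0.339] axis [ 0.26  0.01 -0.97] [309.70691629   0.         322.25587214]
[219. 263.] 648 ctr 553.5 81.3 size 43 32 ang 2.1
[284. 290.] 1288 ctr 579.4 150.9 size 102 30 ang 1.7
[343. 282.] 1336 ctr 576.7 219.9 size 105 31 ang 2.5
scene ctr 579 287 103 30 3 z 0.0436 slope [-0.009  0.072]
scene ctr 584 216 102 30 6 z 0.0439 slope [-0.011  0.074]
scene ctr 587 147 103 29 5 z 0.0437 slope [-0.008  0.078]
scene ctr 591 77 104 30 4 z 0.0438 slope [-0.005  0.046]
side ctr 588 80 100 28 6 z 0.0433 slope [-0.005 -0.097]
side ctr 583 151 101 25 3 z 0.0431 slope [-0.002 -0.088]
side ctr 579 220 102 30 4 z 0.0433 slope [-0.005 -0.084]
side ctr 575 290 102 26 2 z 0.0435 slope [ 0.003 -0.062]
```

The new handles match the old ones in both cameras: in line, same heights, slopes and spacing. The arm is clear of everything, so I'll hand in.

```bash
python3 -c "
from rig import workorder;print(workorder.finish_job())"
```

```text
the job is handed in; nothing more can be done
None
```

Both spare handles are loaded in the two middle pockets (2 and 3), and I handed the job in at about 27 s of the 72 s allowed. No verdict came back. I had to set the first handle down once and grip it again half-turned, because joint 6 was at its limit in the first grasp.

**Insertions:** Both went the same way: about 8 N from the plunger at the same depth, then level and pressed on the floor before I let go.

**Last checks, scene and side cameras:**
- **Position:** All four handles lie in one line at about 70 mm spacing. Centres in each view are within about 1–2 mm of that line.
- **Height:** Tops agree at 43–44 mm, and the lengthwise slope is about 0.01 or less.
- **Crosswise tilt:** The depth fit showed an apparent tilt of 0.05–0.10, with opposite signs in the two cameras. The handles that were already there show it too, so I take it as a fitting artefact.
- **Handles already in pockets:** Their measured centres moved by at most 1 mm, except handle 4 in the side view (579 → 575 mm in x). The scene camera showed no such shift (580 → 579 mm).

**Not checked:** The last wrist picture couldn't be viewed because the 12-picture limit was reached, so the final check is by numbers only. I did not measure the bystanders again, but the arm never came near them. At hand-in the gripper was about 0.2 m above the bench, with no contact force beyond sensor noise.

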